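Clip the freezer key onto the snap hook

TASK

Put the freezer key away: pick it up by its fob, push its ring in past the sprung gate of the snap hook on the key stand so that the gate snaps shut behind it, then keep hold and tug the ring back firmly against the closed gate to check that it has caught. Then let go so that the key hangs still from the shut hook. Do not force the hook (stay well under 30 N), and leave the other things on the bench where they are.

Things in the scene. Friction and masses are not known exactly. Their poses are not given: they have to be found in the camera images.
- key: freezer key, rigid, about 60 g: grey plastic fob 80 x 26 x 14 mm (its x, y, z) with a fixed steel ring at the +x end and a flat steel blade at the -x end (to x = -73 mm); 133 mm from ring centre to blade tip. Starts lying flat on the bench. Origin: middle of the fob's underside; +x towards the ring, z up as it lies.
- key_ring (a point): centre of the key's ring, 60 mm along +x from the fob's middle, 7 mm above its underside. The ring lies in the fob's x-y plane (its axis is the key's z): 6 mm thick round bar, hole 18 mm, outside 30 mm. Axes as key.
- stand: key stand, fixed: grey base plate 150 x 100 x 12 mm, reaching 40 mm in front of (-x) and 110 mm behind its origin, and a 16 mm steel post 78 mm behind the origin, 257 mm high. The hook is on the robot's side of the post, straight above the origin. Origin on the bench, x from hook to post.
- hook: snap hook, a fixed J of 9 mm steel bar in its x-z plane, leaning 0.45 rad to the robot. Origin: centre of its half-round bowl, 210 mm over the bench. z points out of its mouth (up, to the robot), x from nose to back bar. Centre lines, mm: nose x = -22, straight from z = 0 to its round tip at z = 46; bowl radius 22 below z = 0; back bar x = +22, up to z = 50.
- hook_tip (a point): top of the round tip of the hook's nose (x = -22, z = 50.5 mm in the hook's frame; axes as hook). The ring goes over the nose with its axis along hook z and the fob on the robot's side, then along -z: its far side passes down between nose and back bar, pressing the gate. The ring has 4.5 mm of play around the nose; its far side goes best along the nose's inside.
- gate (a joint): sprung gate, a 6 mm steel bar across the mouth from its pivot (hook x = 16.5, z = 40 mm) to the nose, 34 mm long. 0 rad = shut; grows as it is pressed inward, to 1.25; springs back, never opens outward. Yields at 2 N, needs 5 to 8 N. The ring passes its end at 0.7 to 1.0 rad (ring centre at hook z = 10 to 20) and it snaps shut above; the ring then draws back to z = 34 at most.
- rack: bystander: metal tube rack with capped tubes, 80 x 125 x 105 mm, origin under its middle
- jar: bystander: small jar, 56 mm across, 75 mm high, origin under its middle
- tipbox: bystander: white box 85 x 120 x 50 mm, origin under its middle
- beaker: bystander: glass beaker, 60 mm across, 70 mm high, origin under its middle
Mind the look-alikes: they are no part of the job. There is more than one size of the key; the one meant has the size given above.

How it is judged:
By the outcome, as a careful person would: the job done as asked, in the order asked, and still so for the second after the job is handed in, with the robot touching nothing.
It also fails if it takes over 64 s, if anything falls off the work surface, if the arm or the gripper's body presses on something with over 40 N, if the wrist force passes 120 N, or if a joint passes its speed limit or range.

ROBOT

A 6-joint arm with a two-finger parallel gripper is mounted at the origin on the work surface. World frame = base frame: x ahead of the robot, y to its left, z up, the work surface at z = 0. Lengths are in m, angles in rad, forces in N, time in s.
With the tool pointing down it reaches from about 0.275 to 0.725 m from the base axis. Payload 15.9 kg.
Tool frame: the origin (TCP) lies midway between the tips of the shut fingers; the grasp point (between the pads) lies 19 mm behind it; z points along the fingers, y is the line along which they close (so a half turn about z gives the same grasp; the last joint's range is limited). The gripper opens to 85 mm and grips with 20 to 120 N. Pads are 22 mm wide; open, the fingers measure 114 mm over their backs; the gripper's body (76 mm by 85 mm) begins 54 mm behind the grasp point. The pads swing forward as they close: fully open they stand 13 mm farther back than shut.
Start: joints at [-1.283, 0.213, -0.034, 1.323, 0, 1.571], TCP at [0.142, -0.479, 0.231] pointing down, gripper open.
Joint ranges: [-2.98, 2.98], [-0.74, 1.72], [-1.14, 1.35], [-2.1, 2.04], [-1.57, 1.44], [-3.14, 3.14]. Speed limits (rad/s): [1.89, 1.89, 2.39, 2.57, 3.14, 3.14].

INTERFACE

Orientations are given as a 3x3 rotation matrix whose columns are the frame's x, y, z axes.
In Python, from cell import manip, viewer, job gives the robot as it stands.
- The arm moves only by the tool step_arm, never from a script. Its argument "series" is one flat list of numbers, 4 for each row, row after row: the shift along the tool's x, y, z in cm, then the turn about the tool's z in rad. A call has 1 to 5 rows; each row shifts and turns the commanded pose from where the row before left it, along the tool's axes as they then stand; what a row does not reach is not made up. A row lasts 1/8 s, in which the tool goes at most 62.5 mm and 10.7 degrees, less where a joint would pass 70% of its speed; a pose out of reach is approached as far as the arm can. A call with a gripper value outside its range is refused whole. "grip" is the opening in per cent of the stroke, from 0 (shut) to 100 (fully open), set as the call begins (left out, the last holds). The fingers move at their own pace and stop on an object; "squeeze" is the grip in N (left out, the last holds). Time passes only in rows, so rows that do not move let the fingers close. It gives the time, the measured TCP pose, the force, the opening and the grip force at its end, in the units of the state.
- manip.state(): the state, without advancing time (a new reading comes with each control period).
- viewer.capture(name): name is "scene" or "top"; returns the picture (384x512x3 uint8, red, green, blue); there is no depth.
- viewer.camera_model(name): a dict with "camera_matrix" (3x3 intrinsics, pixels), "k1" (the pictures are not rectified: a ray, as slopes to the right and down, at radius r is drawn at 1 + k1 r^2 times it, then the intrinsics apply), "cam_to_world" (4x4, takes a point from camera to world coordinates). Camera axes: x right, y up, looking along -z (the intrinsics and any distortion apply to the point x, -y, -z); pixel columns grow to the right and rows downward; lengths in m; the calibration is good to about 2 mm. A picture is of the moment at which its call begins. camera_model takes no time and is no camera call.
- job.close_job(): hands the job in; it is judged then, once.
The state is a dict: "clock": time; "qpos": joint angles; "qd": joint speeds; "joint_torque": joint torques, N m; "ee_pos": TCP position; "ee_rot": TCP orientation; "force": force on the tool from outside, world axes, zero at the start; "wrist_torque": the same for the moment, N m; "finger_gap": opening from 0.0 (shut) to 1.0 (fully open); "grasp_force": force on a finger pad.
Only numpy, scipy, OpenCV 4.12 (cv2) and the standard library are available. Lean on these libraries where they do the work, as an engineer would, in place of code of your own. Each camera call takes 0.05 s, during which the arm holds its last target. There are 200 camera calls.

## Working session

There is one attempt and no reset: what is moved stays moved. The work goes in short steps, Python scripts to look and compute and a tool call to move; the robot and the scene stay as the last step left them, time stands still between calls to the robot, and variables do not carry over. Pictures are saved under pics/ and viewed, at most 10 in all, crops included, and the job is handed in when it is done.

Besides the shell and the picture viewer there is one more tool, called as a command line: name --argument value ..., lists and objects as JSON in quotes. step_arm: Moves the arm, as the interface text tells. Its arguments: {"type":"object","properties":{"series":{"type":"array"},"grip":{"type":"number"},"squeeze":{"type":"number"}},"required":["series"]}

```bash
mkdir -p pics; ls
python3 - <<'E'
from cell import manip, viewer, job
import cv2
for n in ("scene","top"):
    cv2.imwrite(f"pics/{n}0.png",cv2.resize(viewer.capture(n)[:,:,::-1],(800,600),interpolation=cv2.INTER_CUBIC))
    m=viewer.camera_model(n);print(n,m)
print(manip.state())
E
```

```text
pics
scene {'camera_matrix': array([[463.4139509 ,   0.        , 254.04459777],
       [  0.        , 463.4139509 , 193.92950254],
       [  0.        ,   0.        ,   1.        ]]), 'k1': -0.10197411202529345, 'cam_to_world': array([[-0.20596827, -0.81893531,  0.53565103,  1.14531644],
       [ 0.97855557, -0.17099303,  0.11484934,  0.12979708],
       [-0.00246158,  0.54781962,  0.83659285,  1.09515209],
       [ 0.        ,  0.        ,  0.        ,  1.        ]])}
top {'camera_matrix': array([[462.51370699,   0.        , 256.79014801],
       [  0.        , 462.51370699, 185.83342054],
       [  0.        ,   0.        ,   1.        ]]), 'k1': -0.1685084656122051, 'cam_to_world': array([[ 4.18226282e-05,  9.85704492e-01, -1.68483387e-01,
         3.78517758e-01],
       [-9.99992834e-01,  6.79018734e-04,  3.72434042e-03,
         1.26663687e-02],
       [ 3.78550246e-03,  1.68482024e-01,  9.85697457e-01,
         1.29941251e+00],
       [ 0.00000000e+00,  0.00000000e+00,  0.00000000e+00,
         1.00000000e+00]])}
{'clock': 0.1, 'qpos': array([-1.28301225e+00,  2.13355119e-01, -3.49583442e-02,  1.32347095e+00,
       -1.48686072e-05,  1.57079042e+00]), 'qd': array([-1.84313775e-03,  3.36458337e-05,  1.93674925e-03,  6.16637050e-04,
       -8.96602302e-04, -4.77550692e-05]), 'joint_torque': array([-3.52204908e-03, -6.87248826e+01,  4.87804413e+01,  1.22095027e-02,
       -3.74186520e-04, -1.49396544e-05]), 'ee_pos': array([ 0.14183033, -0.47917124,  0.23085665]), 'ee_rot': array([[ 9.58873491e-01,  2.83833651e-01, -2.94704916e-04],
       [ 2.83833804e-01, -9.58873027e-01,  9.43234980e-04],
       [-1.48627667e-05, -9.88090235e-04, -9.99999512e-01]]), 'force': array([-0.56535851,  0.00183254, -0.60964401]), 'wrist_torque': array([-0.05579853, -0.01262934, -0.02035656]), 'grasp_force': 0.0, 'finger_gap': 1.001618856417327}
```

View pics/scene0.png

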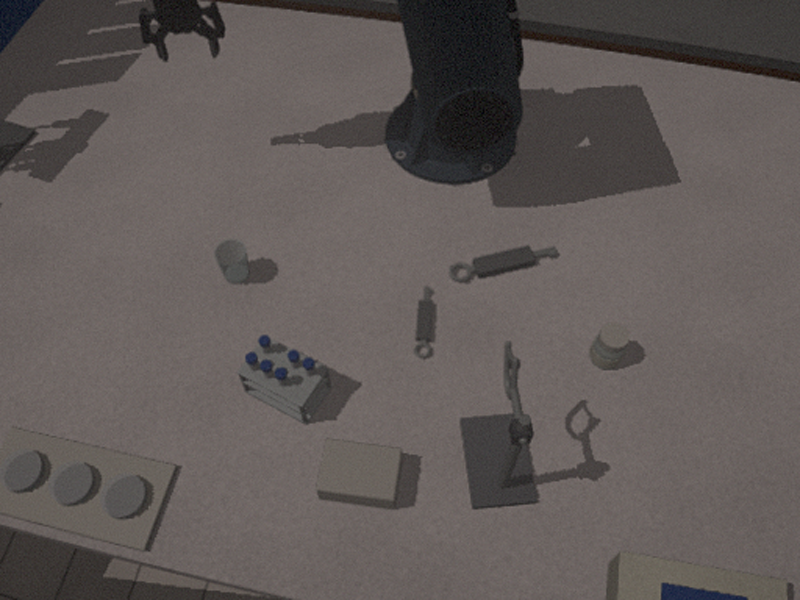

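View pics/top0.png

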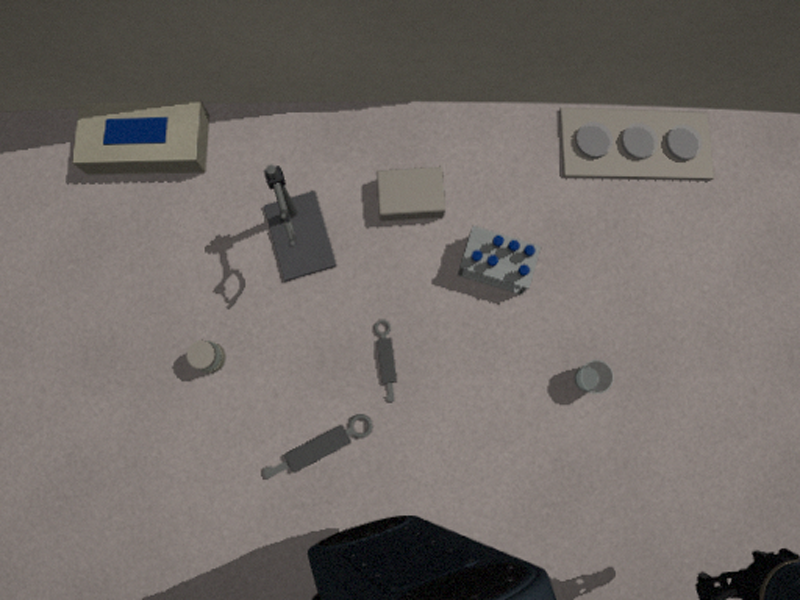

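The scene view shows two keys: a short one (ring at about 424,350, blade tip 428,290) and a long one (ring 462,271, tip 556,251), with the stand at (500,460). In the top view the short key's ring is at (382,328) and its tip at (390,400). The long key runs from ring (360,426) to tip (266,472), and the plate corners are (262,207), (315,191), (336,266) and (284,281).

```bash
cat > h.py <<'E'
import numpy as np, cv2
from cell import manip, viewer, job
S=512/800
def w2p(P,n):
    m=viewer.camera_model(n);T=np.linalg.inv(m["cam_to_world"]);K=m["camera_matrix"]
    p=np.atleast_2d(P)@T[:3,:3].T+T[:3,3]; s=np.c_[p[:,0],-p[:,1]]/-p[:,2:]
    return cv2.projectPoints(np.c_[s,np.ones(len(s))],np.zeros(3),np.zeros(3),K,np.array([m["k1"],0,0,0.]))[0][:,0]
def p2w(uv,z,n):
    m=viewer.camera_model(n);T=m["cam_to_world"]
    s=cv2.undistortPoints(np.array(uv,float).reshape(-1,1,2),m["camera_matrix"],np.array([m["k1"],0,0,0.]))[:,0]
    d=np.c_[s[:,0],-s[:,1],-np.ones(len(s))]@T[:3,:3].T
    return T[:3,3]+d*((z-T[2,3])/d[:,2])[:,None]
E
python3 - <<'E'
from h import *
np.set_printoptions(precision=4,suppress=True)
a=p2w(np.array([(382,328),(390,400),(360,426),(266,472)])*S,.007,"top");print(a,np.linalg.norm(a[0]-a[1]),np.linalg.norm(a[2]-a[3]))
b=p2w(np.array([(424,350),(428,290),(462,271),(556,251)])*S,.007,"scene");print(b)
c=p2w(np.array([(262,207),(315,191),(336,266),(284,281)])*S,.012,"top");print(c,np.linalg.norm(np.diff(c,axis=0),axis=1))
d=p2w(np.array([(460,418),(537,500),(472,507)])*S,.012,"scene");print(d)
E
```

```text
[[0.5307 0.0424 0.007 ]
 [0.402  0.0277 0.007 ]
 [0.356  0.0807 0.007 ]
 [0.2736 0.2468 0.007 ]] 0.12957510431181107 0.18539146049938043
[[0.5338 0.046  0.007 ]
 [0.4094 0.0299 0.007 ]
 [0.3547 0.0837 0.007 ]
 [0.2717 0.2511 0.007 ]]
[[0.7556 0.2666 0.012 ]
 [0.786  0.1683 0.012 ]
 [0.6435 0.1265 0.012 ]
 [0.6157 0.221  0.012 ]] [0.1029 0.1485 0.0984]
[[0.6493 0.1273 0.012 ]
 [0.761  0.2655 0.012 ]
 [0.7914 0.1693 0.012 ]]
```

The short key measures about 130 mm, so it is the right one: ring near (0.532, 0.044), yaw about 0.12. The tool stays vertical throughout, and a level ring still clears the nose leaning 0.45 rad. I'm moving above the fob.

step_arm --series '[3.9,-3.3,0,0,3.9,-3.3,0,0,3.9,-3.3,0,0,3.9,-3.3,0,0,3.9,-3.3,0,0]' --grip 70

```text
clock: 0.72
ee_pos: [0.2825, -0.2643, 0.2312]
ee_rot: [[0.959, 0.284, -0.0], [0.284, -0.959, 0.0], [-0.0, -0.0, -1.0]]
force: [0.8, -0.8, 0.2]
finger_gap: 0.701
grasp_force: 0.0
```

step_arm --series '[3.9,-3.3,0,0,3.9,-3.3,0,0,3.9,-3.3,0,0,3.9,-3.3,0,0,3.9,-3.3,0,0]'

```text
clock: 1.35
ee_pos: [0.4228, -0.0506, 0.2312]
ee_rot: [[0.959, 0.284, -0.0], [0.284, -0.959, -0.0], [-0.0, 0.0, -1.0]]
force: [1.0, -1.0, -0.8]
finger_gap: 0.7
grasp_force: 0.0
```

step_arm --series '[3.9,-3.5,0,0,3.9,-3.5,0,0,0,0,0,0.085,0,0,0,0.083,0,0,0,0]'

```text
clock: 1.98
ee_pos: [0.477, 0.0371, 0.231]
ee_rot: [[0.993, 0.12, -0.001], [0.12, -0.993, -0.0], [-0.001, 0.0, -1.0]]
force: [1.2, -0.2, -0.5]
finger_gap: 0.701
grasp_force: 0.0
```

step_arm --series '[0,0,5,0,0,0,5,0,0,0,4,0,0,0,3,0,0,0,0,0]'

```text
clock: 2.6
ee_pos: [0.4755, 0.0367, 0.0598]
ee_rot: [[0.993, 0.121, -0.004], [0.121, -0.993, -0.0], [-0.004, -0.0, -1.0]]
force: [-1.0, 0.1, 0.8]
finger_gap: 0.7
grasp_force: 0.0
```

Run:
```python
from h import *
print(manip.state()["ee_pos"])
a=viewer.capture("top")[:,:,::-1][175:275,200:290]; b=viewer.capture("scene")[:,:,::-1][150:250,230:320]
cv2.imwrite("pics/p1.png",cv2.resize(np.hstack([a,b]),None,fx=4.4,fy=4.4,interpolation=cv2.INTER_CUBIC))
p=manip.state()["ee_pos"]
for n,o in(("top",(200,175)),("scene",(230-90,150))):
  print(n,((w2p([p,p*[1,1,0]+[.0,0,.007]],n)-o)*4.4).round())
```

```text
[0.4754582  0.0366963  0.05979778]
top [[202. 230.]
 [204. 237.]]
scene [[583. 198.]
 [580. 246.]]
```

View pics/p1.png

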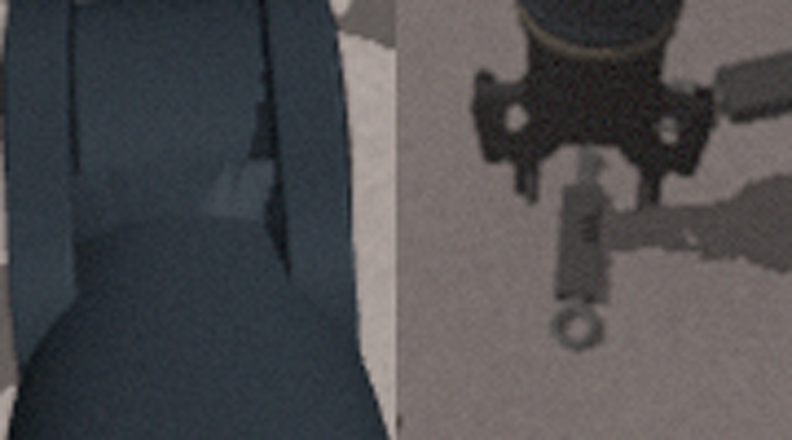

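The fob (583,243 in the crop) sits under the TCP's projection (580,246) and between the fingers; the ring is at (577,326). I'll descend and grip.

step_arm --series '[0,0,2,0,0,0,2,0,0,0,1,0,0,0,0.4,0,0,0,0,0]'

```text
clock: 3.32
ee_pos: [0.4776, 0.037, 0.0079]
ee_rot: [[0.993, 0.12, 0.001], [0.12, -0.993, 0.0], [0.001, 0.0, -1.0]]
force: [0.3, 0.4, -1.0]
finger_gap: 0.699
grasp_force: 0.0
```

step_arm --series '[0,0,0,0,0,0,0,0,0,0,0,0,0,0,0,0,0,0,0,0]' --grip 0 --squeeze 110

```text
clock: 3.95
ee_pos: [0.4775, 0.037, 0.0083]
ee_rot: [[0.993, 0.119, 0.001], [0.119, -0.993, 0.0], [0.001, 0.0, -1.0]]
force: [-5.2, -0.5, 17.1]
finger_gap: 0.252
grasp_force: 107.5
```

step_arm --series '[0,0,0,0,0,0,0,0,0,0,0,0]'

```text
clock: 4.32
ee_pos: [0.4776, 0.037, 0.0083]
ee_rot: [[0.993, 0.12, 0.001], [0.12, -0.993, 0.0], [0.001, 0.0, -1.0]]
force: [-5.5, 0.5, 17.8]
finger_gap: 0.259
grasp_force: 107.5
```

step_arm --series '[0,0,-1,0,0,0,-3,0,0,0,-5,0,0,0,-6,0,0,0,-6,0]'

```text
clock: 4.95
ee_pos: [0.4767, 0.0369, 0.2198]
ee_rot: [[0.993, 0.12, 0.0], [0.12, -0.993, 0.0], [0.0, -0.0, -1.0]]
force: [1.0, 0.8, -0.8]
finger_gap: 0.258
grasp_force: 108.4
```

step_arm --series '[0,0,-5,0,0,0,0,-0.09,0,0,0,-0.09,0,0,0,0,0,0,0,0]'

```text
clock: 5.58
ee_pos: [0.477, 0.037, 0.2674]
ee_rot: [[0.956, 0.293, 0.0], [0.293, -0.956, 0.0], [0.0, -0.0, -1.0]]
force: [-0.4, 0.9, -0.7]
finger_gap: 0.253
grasp_force: 108.5
```

Run:
```python
from h import *
s=manip.state();p=s["ee_pos"];print(p,s["finger_gap"],s["force"]); np.set_printoptions(precision=1,suppress=True)
a=viewer.capture("scene")[:,:,::-1][130:330,200:400];b=viewer.capture("top")[:,:,::-1][80:280,120:320]
cv2.imwrite("pics/p2.png",cv2.resize(np.hstack([a,b]),None,fx=2,fy=2,interpolation=cv2.INTER_CUBIC)) 
cv2.imwrite("pics/p2.png",cv2.resize(a,None,fx=3,fy=3,interpolation=cv2.INTER_CUBIC)); cv2.imwrite("pics/p2t.png",cv2.resize(b,None,fx=3,fy=3,interpolation=cv2.INTER_CUBIC))
u=np.array([np.cos(.3),np.sin(.3),0]);r=p+.0545*u-[0,0,.001]
H=np.array([.670,.187,.21]);c,sn=np.cos(.45),np.sin(.45);hx=np.r_[c*u[:2],sn];hz=np.r_[-sn*u[:2],c]
pts=[r,H-.022*hx+.0505*hz,H,H+.022*hx+.05*hz,H-.022*hz]
print("scene",(w2p(pts,"scene")-[200,130])*3,"top",(w2p(pts,"top")-[120,80])*3)
```

```text
[0.47703265 0.03697209 0.26743304] 0.25280640779078145 [-0.40796394  0.86485458 -0.73705327]
scene [[234.7 106. ]
 [377.  263.8]
 [380.8 339.5]
 [390.7 300.3]
 [379.5 363.8]] top [[351.5 351.5]
 [198.2 227.3]
 [191.  189.8]
 [181.1 173.9]
 [191.6 185.3]]
```

View pics/p2.png

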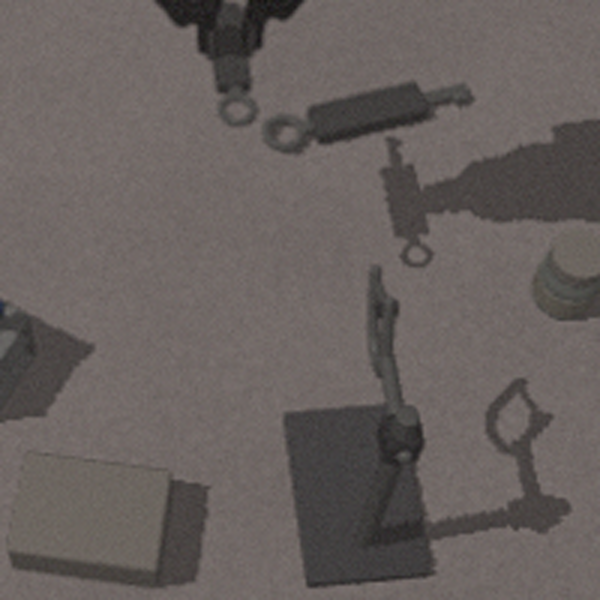

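View pics/p2t.png

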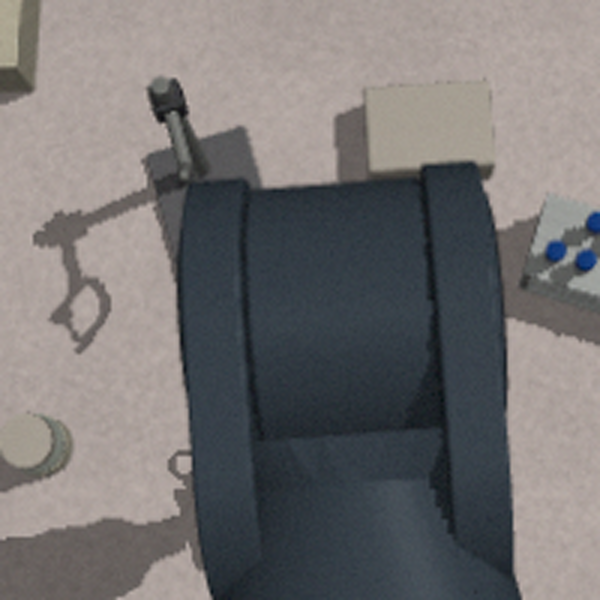

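Ring seen at (238,108) against a predicted (235,106), and the nose tip at (375,266) against (377,264), so both models are within about 2 mm. Next is the point just above the nose tip.

step_arm --series '[3,-2.2,0,0,3,-2.2,0,0,3,-2.2,0,0,3,-2.1,0,0,0,0,0,0]'

```text
clock: 6.3
ee_pos: [0.5668, 0.1571, 0.2662]
ee_rot: [[0.955, 0.296, -0.001], [0.296, -0.955, -0.0], [-0.001, -0.0, -1.0]]
force: [0.2, -0.6, -1.1]
finger_gap: 0.257
grasp_force: 108.5
```

step_arm --series '[0,0,0,0,0,0,0,0]'

```text
clock: 6.55
ee_pos: [0.5658, 0.1548, 0.2676]
ee_rot: [[0.956, 0.294, 0.0], [0.294, -0.956, -0.0], [0.0, 0.0, -1.0]]
force: [0.5, -0.5, -0.2]
finger_gap: 0.253
grasp_force: 108.5
```

```bash
cat >> h.py <<'E'
u=np.array([np.cos(.3),np.sin(.3),0])
H=np.array([.670,.187,.21]);c,sn=np.cos(.45),np.sin(.45);hx=np.r_[c*u[:2],sn];hz=np.r_[-sn*u[:2],c]
def look(name,tile0=None):
    p=manip.state()["ee_pos"]
    a=viewer.capture("scene")[:,:,::-1][200:260,290:360];b=viewer.capture("top")[:,:,::-1][110:170,150:220]
    t=[a,b]+([] if tile0 is None else [tile0])
    cv2.imwrite(name,cv2.resize(np.hstack(t),None,fx=800/(70*len(t)),fy=800/(70*len(t)),interpolation=cv2.INTER_CUBIC))
    f=800/(70*len(t)); r=p+.0545*u-[0,0,.001]
    pts=[r,H-.022*hx+.0505*hz]
    print(p,"ring,tip scene",((w2p(pts,"scene")-[290,200])*f).round(),"top",((w2p(pts,"top")-[150,110])*f+[70*f,0]).round())
E
python3 - <<'E'
from h import *
t0=cv2.resize(cv2.imread("pics/top0.png"),(512,384),interpolation=cv2.INTER_AREA)[110:170,150:220]
look("pics/p3.png",t0)
E
```

```text
[0.56577214 0.15483133 0.26761299] ring,tip scene [[137.  29.]
 [136.  68.]] top [[405. 186.]
 [404. 174.]]
```

View pics/p3.png

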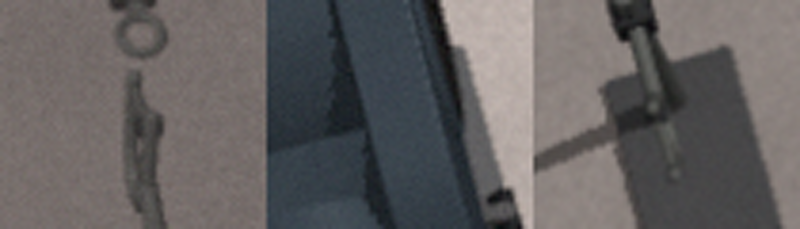

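In the scene tile the ring is at (141,33) and the tip at (133,72), so the ring sits about 4 mm too far left of the robot (+y). Along the hook it fits. I'll correct sideways, then come down to just above the tip and look again.

step_arm --series '[0.1,0.4,0,0,0.3,0,0.6,0,0.3,0,0.6,0,0,0,0,0,0,0,0,0]'

```text
clock: 7.28
ee_pos: [0.5739, 0.1538, 0.2552]
ee_rot: [[0.955, 0.295, -0.0], [0.295, -0.955, -0.0], [-0.0, 0.0, -1.0]]
force: [0.1, 0.1, -0.0]
finger_gap: 0.256
grasp_force: 108.5
```

Run:
```python
from h import *
p=manip.state()["ee_pos"]
a=viewer.capture("scene")[:,:,::-1][195:255,290:370]
cv2.imwrite("pics/p4.png",cv2.resize(a,None,fx=10,fy=10,interpolation=cv2.INTER_CUBIC))
r=p+.0545*u-[0,0,.001]; d=r-H
print(p,((w2p([r,H-.022*hx+.0505*hz,H-.022*hx,H+.022*hx+.05*hz],"scene")-[290,195])*10).round(),d@hx,d@hz)
```

```text
[0.57392249 0.1537976  0.25524293] [[342. 189.]
 [357. 229.]
 [348. 421.]
 [402. 351.]] -0.02316540444884249 0.060324567843110195
```

View pics/p4.png

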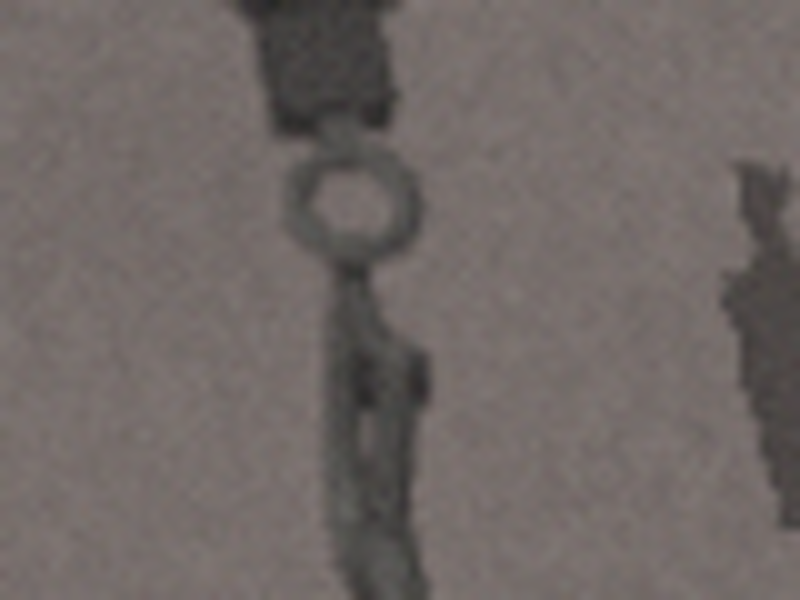

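The ring (354,204) is on the nose's line (about 351), with the fob straight behind it. I'll go down along the nose and watch the force.

step_arm --series '[0.22,0,0.45,0,0.22,0,0.45,0,0.22,0,0.45,0,0,0,0,0]'

```text
clock: 7.82
ee_pos: [0.5802, 0.1557, 0.2414]
ee_rot: [[0.955, 0.295, -0.001], [0.295, -0.955, -0.0], [-0.001, -0.0, -1.0]]
force: [-2.5, -0.5, 1.9]
finger_gap: 0.251
grasp_force: 108.8
```

step_arm --series '[0.22,0,0.45,0,0.22,0,0.45,0,0,0,0,0]'

```text
clock: 8.2
ee_pos: [0.5844, 0.1569, 0.2324]
ee_rot: [[0.955, 0.295, -0.0], [0.295, -0.955, -0.0], [-0.001, 0.0, -1.0]]
force: [-3.8, -1.1, 3.2]
finger_gap: 0.252
grasp_force: 108.9
```

step_arm --series '[0.22,0,0.45,0,0.22,0,0.45,0,0,0,0,0]'

```text
clock: 8.57
ee_pos: [0.5884, 0.1583, 0.2229]
ee_rot: [[0.955, 0.295, -0.001], [0.295, -0.955, -0.0], [-0.001, -0.0, -1.0]]
force: [0.7, 0.0, -0.4]
finger_gap: 0.255
grasp_force: 108.5
```

step_arm --series '[0.22,0,0.45,0,0,0,0,0]'

```text
clock: 8.82
ee_pos: [0.5909, 0.159, 0.2188]
ee_rot: [[0.955, 0.295, -0.0], [0.295, -0.955, -0.0], [-0.0, -0.0, -1.0]]
force: [0.2, 0.2, -1.2]
finger_gap: 0.252
grasp_force: 108.5
```

The force built to 5 N and then dropped to zero, which means the gate has snapped over the ring. Now the tug back.

step_arm --series '[-0.22,0,-0.45,0,-0.22,0,-0.45,0,-0.22,0,-0.45,0,0,0,0,0]'

```text
clock: 9.32
ee_pos: [0.5846, 0.157, 0.2335]
ee_rot: [[0.955, 0.295, 0.001], [0.295, -0.955, 0.0], [0.001, 0.0, -1.0]]
force: [0.6, -0.1, -0.7]
finger_gap: 0.253
grasp_force: 108.5
```

step_arm --series '[-0.09,0,-0.18,0,0,0,0,0]'

```text
clock: 9.57
ee_pos: [0.5836, 0.1567, 0.2346]
ee_rot: [[0.955, 0.295, -0.0], [0.295, -0.955, -0.0], [-0.0, 0.0, -1.0]]
force: [-0.6, 0.9, -0.4]
finger_gap: 0.255
grasp_force: 108.5
```

step_arm --series '[-0.09,0,-0.18,0,0,0,0,0]'

```text
clock: 9.82
ee_pos: [0.5827, 0.1565, 0.2365]
ee_rot: [[0.955, 0.295, 0.0], [0.295, -0.955, 0.0], [0.0, 0.0, -1.0]]
force: [0.3, -0.6, -0.2]
finger_gap: 0.258
grasp_force: 108.5
```

step_arm --series '[-0.09,0,-0.18,0,0,0,0,0]'

```text
clock: 10.07
ee_pos: [0.5819, 0.1562, 0.2383]
ee_rot: [[0.955, 0.295, 0.0], [0.295, -0.955, 0.0], [0.0, -0.0, -1.0]]
force: [0.3, -0.2, -2.1]
finger_gap: 0.253
grasp_force: 108.3
```

step_arm --series '[-0.04,0,-0.09,0,0,0,0,0]'

```text
clock: 10.32
ee_pos: [0.5817, 0.1561, 0.2391]
ee_rot: [[0.955, 0.295, 0.0], [0.295, -0.955, 0.0], [0.0, -0.0, -1.0]]
force: [2.8, 2.3, -3.5]
finger_gap: 0.253
grasp_force: 108.3
```

step_arm --series '[-0.04,0,-0.09,0,0,0,0,0]'

```text
clock: 10.58
ee_pos: [0.5813, 0.156, 0.24]
ee_rot: [[0.955, 0.295, 0.0], [0.295, -0.955, 0.0], [0.0, -0.0, -1.0]]
force: [4.5, 2.3, -5.0]
finger_gap: 0.259
grasp_force: 108.3
```

step_arm --series '[-0.08,0,-0.18,0,0,0,0,0]'

```text
clock: 10.82
ee_pos: [0.5808, 0.1559, 0.2416]
ee_rot: [[0.955, 0.295, 0.001], [0.295, -0.955, 0.0], [0.001, -0.0, -1.0]]
force: [7.8, 2.6, -8.5]
finger_gap: 0.251
grasp_force: 108.5
```

step_arm --series '[-0.05,0,-0.1,0,0,0,0,0,0,0,0,0]'

```text
clock: 11.2
ee_pos: [0.5801, 0.1557, 0.2423]
ee_rot: [[0.955, 0.295, -0.0], [0.295, -0.955, 0.0], [-0.0, -0.0, -1.0]]
force: [9.0, 3.1, -9.9]
finger_gap: 0.248
grasp_force: 108.5
```

The gate holds a 14 N tug. I'll relax, lower the ring towards the bowl, and look before letting go.

step_arm --series '[0.22,0,0.45,0,0.22,0,0.45,0,0.22,0,0.45,0,0.22,0,0.45,0,0.22,0,0.45,0]'

```text
clock: 11.82
ee_pos: [0.5905, 0.1589, 0.22]
ee_rot: [[0.955, 0.295, -0.0], [0.295, -0.955, -0.0], [-0.0, -0.0, -1.0]]
force: [1.2, 1.1, -1.5]
finger_gap: 0.252
grasp_force: 109.9
```

step_arm --series '[0.22,0,0.45,0,0,0,0,0,0,0,0,0]'

```text
clock: 12.2
ee_pos: [0.5925, 0.1595, 0.2159]
ee_rot: [[0.955, 0.295, 0.0], [0.295, -0.955, 0.0], [0.0, 0.0, -1.0]]
force: [-0.5, -0.3, -0.3]
finger_gap: 0.261
grasp_force: 109.9
```

Run:
```python
from h import *
a=viewer.capture("scene")[:,:,::-1][195:255,290:370]
cv2.imwrite("pics/p5.png",cv2.resize(a,None,fx=10,fy=10,interpolation=cv2.INTER_CUBIC))
```

```text
(no output)
```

View pics/p5.png

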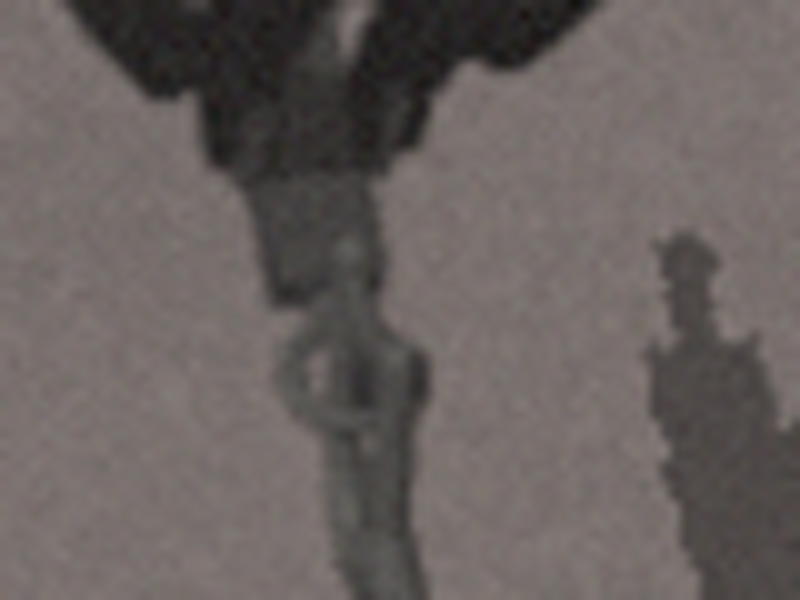

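The ring (350,370) circles the nose, whose tip (345,245) is above it. Letting go and backing off.

step_arm --series '[0,0,0,0,0,0,0,0,0,0,0,0,0,0,0,0,0,0,0,0]' --grip 80

```text
clock: 12.88
ee_pos: [0.5925, 0.1595, 0.2158]
ee_rot: [[0.955, 0.295, 0.0], [0.295, -0.955, 0.0], [0.0, 0.0, -1.0]]
force: [-0.2, -0.1, -0.5]
finger_gap: 0.805
grasp_force: 0.0
```

step_arm --series '[-0.5,0,-0.5,0,-1.5,0,-1.5,0,-3,0,-2,0,-4,0,-2,0,-4,0,-2,0]'

```text
clock: 13.5
ee_pos: [0.4664, 0.1205, 0.2975]
ee_rot: [[0.955, 0.295, 0.001], [0.295, -0.955, 0.0], [0.001, 0.0, -1.0]]
force: [0.8, 0.2, 0.8]
finger_gap: 0.802
grasp_force: 0.0
```

step_arm --series '[-4,0,0,0,0,0,0,0,0,0,0,0,0,0,0,0,0,0,0,0]'

```text
clock: 14.12
ee_pos: [0.4304, 0.1094, 0.2955]
ee_rot: [[0.955, 0.295, -0.001], [0.295, -0.955, -0.0], [-0.001, -0.0, -1.0]]
force: [0.1, -0.7, -0.1]
finger_gap: 0.801
grasp_force: 0.0
```

Run:
```python
from h import *
a=viewer.capture("scene")[:,:,::-1][180:340,260:420]
cv2.imwrite("pics/p6.png",cv2.resize(a,(600,600),interpolation=cv2.INTER_CUBIC))
```

```text
(no output)
```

View pics/p6.png

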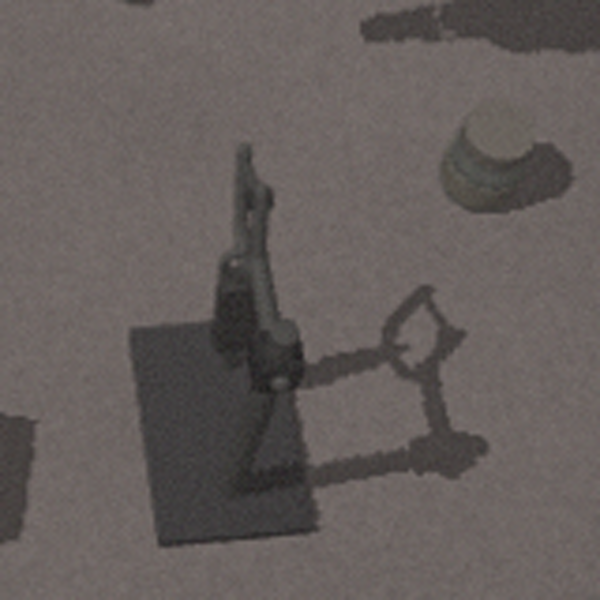

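The key hangs from the hook (fob at about 235,300), and the gate's shadow closes the mouth. I'll wait for it to stop swinging and check with picture differences.

step_arm --series '[0,0,0,0,0,0,0,0,0,0,0,0,0,0,0,0,0,0,0,0]'

```text
clock: 14.8
ee_pos: [0.4301, 0.1093, 0.2958]
ee_rot: [[0.955, 0.295, 0.0], [0.295, -0.955, -0.0], [0.0, 0.0, -1.0]]
force: [-0.5, 0.6, -0.5]
finger_gap: 0.804
grasp_force: 0.0
```

```bash
cat > still.py <<'E'
from h import *
f=[cv2.GaussianBlur(viewer.capture("scene")[180:340,260:420],(5,5),0).astype(float) for _ in range(12)]
f=np.array(f); d=f.max(0)-f.min(0); d=d.max(2)
print(manip.state()["clock"],"hook area",d[40:110,45:130].max(),"background",d[100:,100:].max(), [round(np.abs(x-f[0])[40:110,45:130].max(),1) for x in f])
E
python3 still.py; python3 still.py; python3 still.py; python3 still.py;python3 still.py; python3 still.py
```

```text
15.4 hook area 67.0 background 24.0 [np.float64(0.0), np.float64(32.0), np.float64(41.0), np.float64(58.0), np.float64(65.0), np.float64(67.0), np.float64(67.0), np.float64(63.0), np.float64(58.0), np.float64(40.0), np.float64(30.0), np.float64(18.0)]
16.0 hook area 65.0 background 10.0 [np.float64(0.0), np.float64(38.0), np.float64(53.0), np.float64(64.0), np.float64(64.0), np.float64(65.0), np.float64(62.0), np.float64(50.0), np.float64(35.0), np.float64(9.0), np.float64(15.0), np.float64(13.0)]
16.6 hook area 64.0 background 5.0 [np.float64(0.0), np.float64(39.0), np.float64(57.0), np.float64(63.0), np.float64(62.0), np.float64(59.0), np.float64(40.0), np.float64(10.0), np.float64(29.0), np.float64(35.0), np.float64(29.0), np.float64(4.0)]
17.2 hook area 64.0 background 4.0 [np.float64(0.0), np.float64(40.0), np.float64(58.0), np.float64(59.0), np.float64(45.0), np.float64(15.0), np.float64(30.0), np.float64(47.0), np.float64(50.0), np.float64(47.0), np.float64(34.0), np.float64(6.0)]
17.8 hook area 62.0 background 5.0 [np.float64(0.0), np.float64(27.0), np.float64(36.0), np.float64(12.0), np.float64(29.0), np.float64(49.0), np.float64(57.0), np.float64(58.0), np.float64(57.0), np.float64(52.0), np.float64(38.0), np.float64(11.0)]
18.4 hook area 61.0 background 4.0 [np.float64(0.0), np.float64(12.0), np.float64(19.0), np.float64(40.0), np.float64(53.0), np.float64(59.0), np.float64(59.0), np.float64(59.0), np.float64(53.0), np.float64(48.0), np.float64(32.0), np.float64(18.0)]
```

Still swinging, so I'll wait longer.

step_arm --series '[0,0,0,0,0,0,0,0,0,0,0,0,0,0,0,0,0,0,0,0]'

```text
clock: 19.02
ee_pos: [0.4301, 0.1093, 0.2958]
ee_rot: [[0.955, 0.295, -0.0], [0.295, -0.955, 0.0], [-0.0, -0.0, -1.0]]
force: [-0.4, -0.1, 0.1]
finger_gap: 0.8
grasp_force: 0.0
```

step_arm --series '[0,0,0,0,0,0,0,0,0,0,0,0,0,0,0,0,0,0,0,0]'

```text
clock: 19.65
ee_pos: [0.4301, 0.1093, 0.2958]
ee_rot: [[0.955, 0.295, -0.0], [0.295, -0.955, 0.0], [-0.0, -0.0, -1.0]]
force: [0.1, 0.2, 0.7]
finger_gap: 0.799
grasp_force: 0.0
```

step_arm --series '[0,0,0,0,0,0,0,0,0,0,0,0,0,0,0,0,0,0,0,0]'

```text
clock: 20.27
ee_pos: [0.4301, 0.1093, 0.2958]
ee_rot: [[0.955, 0.295, 0.0], [0.295, -0.955, 0.0], [0.0, -0.0, -1.0]]
force: [0.8, 0.0, -0.2]
finger_gap: 0.803
grasp_force: 0.0
```

step_arm --series '[0,0,0,0,0,0,0,0,0,0,0,0,0,0,0,0,0,0,0,0]'

```text
clock: 20.9
ee_pos: [0.4301, 0.1093, 0.2958]
ee_rot: [[0.955, 0.295, -0.0], [0.295, -0.955, 0.0], [-0.0, -0.0, -1.0]]
force: [0.1, -0.3, -0.2]
finger_gap: 0.798
grasp_force: 0.0
```

step_arm --series '[0,0,0,0,0,0,0,0,0,0,0,0,0,0,0,0,0,0,0,0]'

```text
clock: 21.52
ee_pos: [0.4301, 0.1093, 0.2958]
ee_rot: [[0.955, 0.295, -0.0], [0.295, -0.955, -0.0], [-0.0, 0.0, -1.0]]
force: [-0.5, 0.3, -0.1]
finger_gap: 0.798
grasp_force: 0.0
```

step_arm --series '[0,0,0,0,0,0,0,0,0,0,0,0,0,0,0,0,0,0,0,0]'

```text
clock: 22.15
ee_pos: [0.4301, 0.1093, 0.2958]
ee_rot: [[0.955, 0.295, -0.0], [0.295, -0.955, -0.0], [-0.0, 0.0, -1.0]]
force: [0.4, -0.8, 0.7]
finger_gap: 0.804
grasp_force: 0.0
```

step_arm --series '[0,0,0,0,0,0,0,0,0,0,0,0,0,0,0,0,0,0,0,0]'

```text
clock: 22.78
ee_pos: [0.4301, 0.1093, 0.2958]
ee_rot: [[0.955, 0.295, -0.0], [0.295, -0.955, 0.0], [-0.0, -0.0, -1.0]]
force: [-0.3, 0.1, -0.2]
finger_gap: 0.803
grasp_force: 0.0
```

step_arm --series '[0,0,0,0,0,0,0,0,0,0,0,0,0,0,0,0,0,0,0,0]'

```text
clock: 23.4
ee_pos: [0.4301, 0.1093, 0.2958]
ee_rot: [[0.955, 0.295, 0.0], [0.295, -0.955, -0.0], [-0.0, 0.0, -1.0]]
force: [0.5, -0.5, 0.2]
finger_gap: 0.8
grasp_force: 0.0
```

```bash
python3 still.py
```

```text
24.0 hook area 5.0 background 5.0 [np.float64(0.0), np.float64(3.0), np.float64(3.0), np.float64(4.0), np.float64(4.0), np.float64(4.0), np.float64(4.0), np.float64(4.0), np.float64(4.0), np.float64(3.0), np.float64(4.0), np.float64(3.0)]
```

It is still now. One last look before handing in.

Run:
```python
from h import *
a=viewer.capture("scene")[:,:,::-1][190:280,290:390];b=viewer.capture("top")[:,:,::-1][90:200,120:230]
cv2.imwrite("pics/p7.png",np.hstack([cv2.resize(a,(440,396),interpolation=cv2.INTER_CUBIC),cv2.resize(b,(360,396),interpolation=cv2.INTER_CUBIC)]))
```

```text
(no output)
```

View pics/p7.png

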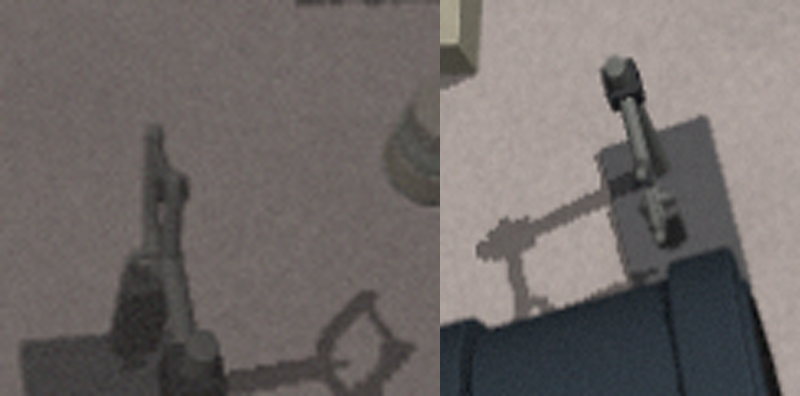

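The key hangs from the bowl (fob at about 140,310 on the left, 665,215 on the right) and the mouth is closed by the gate. Handing in.

```bash
python3 -c "
from cell import job
print(job.close_job())"
```

```text
the job is handed in; nothing more can be done
None
```

The freezer key hangs still from the shut snap hook: the gate snapped behind the ring, held a tug of about 14 N, and the job was handed in at about 24 s.

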